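# Tare the weighing bowl on the counting scale, then add a fitting

## Task

Set the empty blue bowl level on the scale's steel platter and slide it gently home into the corner, touching both blue stops, then let go of it. With the bowl still empty, press the orange tare key gently nearly to the bottom, hold it there for a good second and let it come up. Then lower (do not drop) the orange-capped fitting from the red tray into the bowl, leaving the bowl home against the stops and everything else where it is.

Things in the scene. Friction and masses are not known exactly. Their poses are not given: they have to be found in the camera images.
- scale: White counting scale, fixed, 310 by 250 mm, origin under it on the table; x away from the robot, y to the left, z up. Its flat steel platter (top 58 mm above the table) reaches from -82 to +122 mm in x and -107 to +107 mm in y and does not move. Delicate: the bowl must never press on platter or stops with more than 25 N; 3 to 5 N is plenty.
- seat (a point): Where the bowl belongs: the point on the platter's top under the centre of a bowl that touches both stops (52 mm in x, 37 mm in y from scale, 58 mm up; same axes). The stops are two upright blue walls, 8 mm thick and 25 mm higher than the platter, forming a corner: their inner faces lie 53 mm from this point, one at +x (rear), one at +y (left).
- bowl_mid (a point): Centre of the empty weighing bowl, half-way up (22.5 mm above its underside). Blue plastic, round, 104 mm across at the foot, 110 mm at the rim, 45 mm high, walls and floor 4 mm thick, about 110 to 180 g. One straight handle runs out level along its -x axis; z up.
- bowl_grip (a point): Middle of the bowl's handle, where to grip it: 88 mm from the bowl's axis along the bowl's -x, 38 mm above its underside. The handle is a bar 14 mm wide (y), 12 mm high (z), from 52 to 110 mm from the axis. It must point away from both stops (towards the robot) when the bowl is home.
- key_spot (a point): Point on top of the scale's console (45 mm above the table) right below the centre of the tare key, at the scale's front right; axes as scale. The round orange key (30 mm across) sits on a black post 42 mm square, set to a different height each time and not measured: the key's face is 14 to 30 mm above this point. Find it by feel.
- tare (a joint): Travel of the orange tare key, m: 0 up, 0.005 bottomed, it springs back. It needs about 0.5 N to start, 4.5 N to count as pressed (0.003 or deeper), 7.3 N to bottom; beyond that it is rigid. More than 14 N on the key damages it.
- part_mid (a point): Centre of the fitting to be weighed: a white plastic bar with an orange cap at its +x end, 70 mm long (x), 22 mm wide (y), 22 mm high (z), about 60 g, lying in the red tray, whose floor is 4 mm thick and whose wall is 22 mm high. The cap end is solid; grip it across its width at its middle.
- spare_mid (a point): Centre of the other fitting in the red tray, same shape and size but with a green cap: leave it in its place.
- tray: Red tray of the two fittings, fixed, 170 mm (x) by 200 mm (y), wall 4 mm thick and 22 mm high; origin under its centre.
Mind the look-alikes: they are no part of the job. Of the things that look like the part that bears bowl_mid, the larger one is meant.

How it is judged (in metres and radians):
On the way, in this order (a step that is already met when the one before it is completed fails the run):
1. the empty bowl is level on the platter, home against both stops (within 3 mm), released and at rest (x of bowl_mid in the frame of seat between -0.003 and 0.003 m and y of bowl_mid in the frame of seat between -0.003 and 0.003 m and z of bowl_mid in the frame of seat between 0.019 and 0.026 m and angle between bowl_mid's own z axis and vertical below 0.05 rad and contact force between the fingers and bowl below 0.05 N and linear speed of bowl below 0.01 m/s and distance between part_mid and bowl_mid above 0.09 m), for 0.2 s.
2. the tare key is held down at least 3 mm for 0.8 s with the bowl home, empty and untouched (value of joint tare above 0.003 m and x of bowl_mid in the frame of seat between -0.003 and 0.003 m and y of bowl_mid in the frame of seat between -0.003 and 0.003 m and z of bowl_mid in the frame of seat between 0.019 and 0.026 m and angle between bowl_mid's own z axis and vertical below 0.05 rad and contact force between the fingers and bowl below 0.05 N and distance between part_mid and bowl_mid above 0.09 m), for 0.8 s.
At the end, for the whole second after the job is handed in: The bowl stands level on the platter within 3 mm of its place against both stops; the orange-capped fitting lies in it (centre within 30 mm of the bowl's axis and no more than 8 mm above the bowl's mid-height); the tare key is up (under 1 mm); all released and at rest (x of bowl_mid in the frame of seat between -0.003 and 0.003 m and y of bowl_mid in the frame of seat between -0.003 and 0.003 m and z of bowl_mid in the frame of seat between 0.019 and 0.026 m and angle between bowl_mid's own z axis and vertical below 0.05 rad and horizontal distance between part_mid and bowl_mid below 0.03 m and z of part_mid in the frame of bowl_mid between -0.02 and 0.008 m and linear speed of each of bowl, part below 0.01 m/s and value of joint tare below 0.001 m and contact force between the fingers and bowl below 0.05 N and contact force between the fingers and part below 0.05 N); the robot touches nothing.
It fails at once if the bowl pressed on the scale's platter or stops with more than 25 N (contact force between bowl and scale above 25 N).
It fails at once if the tare key pressed with more than 14 N (contact force between anything else and tare above 14 N).
It fails at once if the tare key pressed while the fitting is in the bowl (value of joint tare above 0.003 m and horizontal distance between part_mid and bowl_mid below 0.05 m and z of part_mid in the frame of bowl_mid below 0.02 m).
It fails at once if the fitting dropped into the bowl (faster than 0.8 m/s inside it) (linear speed of part above 0.8 m/s and horizontal distance between part_mid and bowl_mid below 0.05 m and z of part_mid in the frame of bowl_mid below 0.025 m).
It fails at once if another thing on the table moved more than 30 mm (distance of any of spare_mid, mug, jar, tape, weight, caps_bin, driver from where it was at the start of the episode above 0.03 m).
It also fails if it takes over 72 s, if anything falls off the work surface, if the arm or the gripper's body presses on something with over 40 N, if the wrist force passes 120 N, or if a joint passes its speed limit or range.

## Robot

A 7-joint arm with a two-finger parallel gripper is mounted at the origin on the work surface. World frame = base frame: x ahead of the robot, y to its left, z up, the work surface at z = 0. Lengths are in m, angles in degrees, forces in N, time in s.
With the tool pointing down it reaches from about 0.425 to 0.875 m from the base axis. Payload 8.4 kg.
Tool frame: the origin (TCP) lies at the centre of the arm's flange, where the gripper is bolted on; the fingertips stand 182 mm ahead of it and the grasp point (between the pads) lies 164 mm ahead of it; z points along the fingers, y is the line along which they close (so a half turn about z gives the same grasp; the last joint's range is limited). The gripper opens to 87 mm and grips with 3 to 60 N. Pads are 19 mm wide; open, the fingers measure 117 mm over their backs; the gripper's body (75 mm by 190 mm) begins 51 mm behind the grasp point.
Start: joints at [67.368, 19.091, 2.286, 83.961, -0.768, 76.965, -3.352], TCP at [0.189, -0.622, 0.405] pointing down, gripper open.
Joint ranges: [-147.57, 147.57], [-21.85, 119.76], [-74.77, 79.35], [14.55, 137.4], [-85.83, 265.84], [4.83, 119.75], [-152.11, 152.11]. Speed limits (degrees/s): [127.2, 127.2, 159.86, 159.86, 180, 180, 180].

## Interface

Orientations are given as a 3x3 rotation matrix whose columns are the frame's x, y, z axes.
In Python, from plant import sense, grab_frame, finish_job gives the robot as it stands. The module is installed in compiled form; this text tells all that it offers.
- The arm moves only by the tool arm_command, never from a script. Its argument "rows" is a list of rows, each a list of 7 numbers: the shift along the world's x, y, z in m, then the turn, a rotation vector about the world's x, y, z in degrees, then the closure, from 0 (fully open) to 1 (shut). A call has exactly 5 rows; each row is the pose to reach, as a shift and turn from the pose commanded when the call began; what a row does not reach only later rows make up. A row lasts 1/8 s, in which the tool goes at most 62.5 mm and 10.7 degrees, less where a joint would pass 70% of its speed; a pose out of reach is approached as far as the arm can. A call with a gripper value outside its range is refused whole. The fingers move at their own pace and stop on an object; "newtons" is the grip in N (left out, the last holds). Time passes only in rows, so rows that repeat a pose let the fingers close, or fill a call up. It gives the time, the measured TCP pose, the force, the opening and the grip force at its end, in the units of the state.
- sense(): the state, without advancing time (a new reading comes with each control period).
- grab_frame(name): name is "scene" or "top" or "wrist"; returns a dict with "color" (400x640x3 uint8, red, green, blue), "intrinsics" (3x3 intrinsics, pixels), "D" ([k1, k2, p1, p2, k3] as OpenCV has them; the pictures are not rectified), "world_from_camera" (4x4, takes a point from camera to world coordinates); the wrist camera has in their place "T_tool_cam" (4x4, takes a point from camera to tool coordinates, whose origin is the TCP and whose axes are the flange's). Camera axes: x right, y down, z forward; pixel columns grow to the right and rows downward; lengths in m; the calibration is good to about 2 mm. A picture is of the moment at which its call begins: read the wrist's pose just before it. There is no depth.
- finish_job(): hands the job in; it is judged then, once.
The state is a dict: "time_s": time; "joint_positions": joint angles; "qvel": joint speeds; "joint_torque": joint torques, N m; "tool_pos": TCP position; "tool_rot": TCP orientation; "contact_force": force on the tool from outside, world axes, zero at the start; "ft_torque": the same for the moment, N m; "finger_gap": finger opening in m; "grasp_force": force on a finger pad.
Only numpy, scipy, OpenCV 4.12 (cv2) and the standard library are available. Lean on these libraries where they do the work, as an engineer would, in place of code of your own. Each camera call takes 0.05 s, during which the arm holds its last target. There are 200 camera calls.

## Working session

There is one attempt and no reset: what is moved stays moved. The work goes in short steps, Python scripts to look and compute and a tool call to move; the robot and the scene stay as the last step left them, time stands still between calls to the robot, and variables do not carry over. Pictures are saved under pics/ and viewed, at most 12 in all, crops included, and the job is handed in when it is done.

Besides the shell and the picture viewer there is one more tool, called after ">>>" in YAML: its name, and indented under it one key for each argument. arm_command: Moves the arm, as the interface text tells. Its arguments: {"type":"object","properties":{"rows":{"type":"array"},"newtons":{"type":"number"}},"required":["rows"]}

```bash
mkdir -p pics; cat > h.py <<'E'
import numpy as np,cv2
from plant import sense,grab_frame,finish_job
def ray(f,px,T=None):
    K=np.array(f["intrinsics"]);D=np.array(f["D"])
    T=np.array(f["world_from_camera"]) if T is None else T
    u=cv2.undistortPoints(np.array(px,float).reshape(-1,1,2),K,D).reshape(-1,2)
    d=np.c_[u,np.ones(len(u))]@T[:3,:3].T
    return T[:3,3],d
def plane(f,px,z,T=None):
    o,d=ray(f,px,T); return o+d*((z-o[2])/d[:,2])[:,None]
def tool():
    s=sense();T=np.eye(4);T[:3,:3]=np.array(s["tool_rot"]);T[:3,3]=s["tool_pos"];return T
def save(f,n): cv2.imwrite("pics/"+n,np.array(f["color"])[:,:,::-1])
E
python3 - <<'E'
from h import *
for n in("scene","top"):
    f=grab_frame(n);save(f,n+"0.png");np.save(n+"0.npy",f,allow_pickle=True);print(n,np.round(f["world_from_camera"],3).tolist())
s=sense();print(s["time_s"],np.round(s["tool_rot"],3).tolist(),s["contact_force"],s["finger_gap"])
E
```

```text
scene [[-0.272, 0.772, -0.575, 1.091], [0.962, 0.223, -0.156, 0.137], [0.007, -0.596, -0.803, 0.929], [0.0, 0.0, 0.0, 1.0]]
top [[-0.002, -0.999, 0.039, 0.43], [-1.0, 0.003, 0.024, -0.049], [-0.024, -0.039, -0.999, 1.082], [0.0, 0.0, 0.0, 1.0]]
0.1 [[0.957, 0.291, -0.001], [0.291, -0.957, 0.001], [-0.0, -0.001, -1.0]] [-0.15819387  1.06200464  0.10036341] 0.08675928187578326
```

View pics/top0.png

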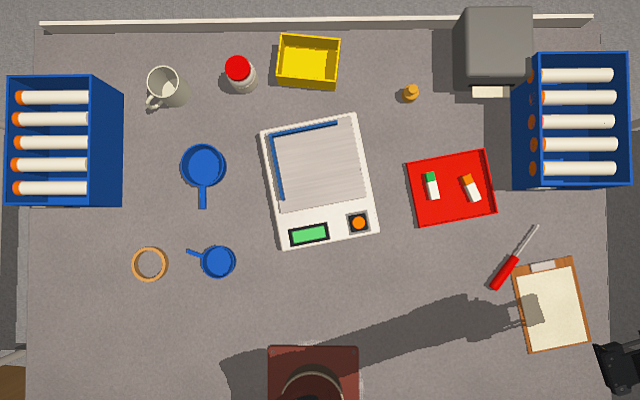

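View pics/scene0.png

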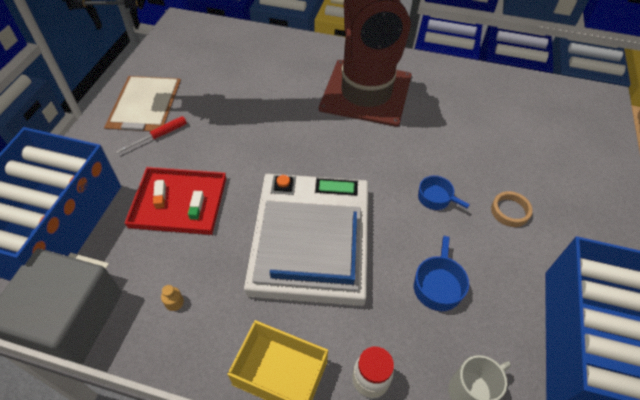

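The top view shows the large bowl at (203,165) with its handle end at (202,207), and the smaller look-alike at (218,261). The scale is at (320,180), with the corner of the stops at upper left (270,140) and the key at (359,222). The orange-capped part is at (471,188) and the green one at (431,186).

```bash
cat > m.py <<'E'
from h import *
def blobs(img,lo,hi,roi,amin=20):
    h=cv2.cvtColor(img,cv2.COLOR_RGB2HSV);m=cv2.inRange(h,lo,hi);k=np.zeros_like(m);x0,y0,x1,y1=roi;k[y0:y1,x0:x1]=m[y0:y1,x0:x1]
    c,_=cv2.findContours(k,cv2.RETR_EXTERNAL,cv2.CHAIN_APPROX_NONE)
    return [a for a in sorted(c,key=cv2.contourArea,reverse=True) if cv2.contourArea(a)>amin]
E
python3 - <<'E'
from m import *
f=np.load("top0.npy",allow_pickle=True).item();im=np.array(f["color"])
def rect(c,z):
    b=plane(f,c.reshape(-1,2),z)[:,:2].astype(np.float32);return cv2.minAreaRect(b)
B=((100,120,40),(125,255,255))
c=blobs(im,*B,(165,130,240,220))[0]
P=plane(f,c.reshape(-1,2),0.045)[:,:2]
# rim circle: points by robust fit
from scipy.optimize import least_squares
r=least_squares(lambda p:np.hypot(P[:,0]-p[0],P[:,1]-p[1])-p[2],[P[:,0].mean()+.02,P[:,1].mean(),.055],loss="soft_l1",f_scale=.002).x
print("bowl",r); far=P[np.hypot(*(P-r[:2]).T)>.075];far=plane(f,c.reshape(-1,2),0.044)[:,:2][np.hypot(*(P-r[:2]).T)>.075]
q=cv2.minAreaRect(far.astype(np.float32));print("handle",q, np.degrees(np.arctan2(*(r[:2]-np.array(q[0]))[::-1])))
print("stops",[ (len(a),rect(a,.083)) for a in blobs(im,*B,(255,110,345,205))])
print("white",[ rect(a,.045) for a in blobs(im,(0,0,200),(180,40,255),(250,105,390,255),500)][:2])
print("red",rect(blobs(im,(0,150,100),(4,255,255),(395,140,505,235))[0],.022))
for n,lo,hi,roi in(("ocap",(6,150,120),(20,255,255),(455,165,490,210)),("gcap",(45,100,60),(80,255,255),(415,165,445,210)),("owhite",(0,0,150),(180,60,255),(455,165,490,210)),("key",(6,150,120),(20,255,255),(340,205,380,240))):
    print(n,[rect(a,.026 if n!="key" else .067) for a in blobs(im,lo,hi,roi,15)])
E
```

```text
bowl [0.56674802 0.27426142 0.05758805]
handle ((0.4775485396385193, 0.2732434570789337), (0.027690326794981956, 0.012610477395355701), 0.5337929725646973) 0.6538415235469058
stops [(264, ((0.5778049230575562, 0.006124459207057953), (0.1626581847667694, 0.16656029224395752), 10.990530967712402))]
white [((0.53061842918396, -0.018335700035095215), (0.3061617314815521, 0.24676717817783356), 11.102242469787598)]
red ((0.5151471495628357, -0.3521963953971863), (0.1694260835647583, 0.20311158895492554), 10.718695640563965)
ocap [((0.535638153553009, -0.3884510099887848), (0.02356053702533245, 0.02920791320502758), 25.62665367126465)]
gcap [((0.5423388481140137, -0.2960449457168579), (0.022595059126615524, 0.022732142359018326), 89.7844467163086)]
owhite [((0.5029728412628174, -0.405069500207901), (0.045919883996248245, 0.02163497358560562), 23.00840187072754)]
key [((0.4282759428024292, -0.11320014297962189), (0.028974438086152077, 0.029023900628089905), 89.74755096435547)]
```

>>> arm_command:
  rows:
    - [0.045, 0.04, 0, 0, 0, 0, 0]
    - [0.09, 0.08, 0, 0, 0, 0, 0]
    - [0.135, 0.12, 0, 0, 0, 0, 0]
    - [0.18, 0.16, 0, 0, 0, 0, 0]
    - [0.225, 0.2, 0, 0, 0, 0, 0]

```text
time_s: 0.72
tool_pos: [0.4156, -0.4202, 0.4045]
tool_rot: [[0.957, 0.291, -0.0], [0.291, -0.957, 0.0], [-0.0, -0.0, -1.0]]
contact_force: [1.0, -0.4, -0.2]
finger_gap: 0.087
grasp_force: 0.0
```

>>> arm_command:
  rows:
    - [0.03, 0.05, 0, 0, 0, 0, 0]
    - [0.05, 0.1, 0, 0, 0, 0, 0]
    - [0.06, 0.15, 0, 0, 0, 0, 0]
    - [0.06, 0.2, 0, 0, 0, 0, 0]
    - [0.06, 0.25, 0, 0, 0, 0, 0]

```text
time_s: 1.35
tool_pos: [0.4743, -0.17, 0.4044]
tool_rot: [[0.956, 0.292, -0.001], [0.292, -0.956, 0.0], [-0.0, -0.0, -1.0]]
contact_force: [1.1, 0.6, -0.1]
finger_gap: 0.0868
grasp_force: 0.0
```

```bash
python3 - <<'E'
from m import *
T=tool();f=grab_frame("wrist");save(f,"w1.png");f["tool"]=T;np.save("w1.npy",f,allow_pickle=True)
s=sense();print(s["time_s"],np.round(T,3).tolist(),np.round(f["T_tool_cam"],3).tolist(),np.round(s["contact_force"],2))
E
```

```text
1.4 [[0.956, 0.292, -0.001, 0.474], [0.292, -0.956, 0.0, -0.17], [-0.0, -0.0, -1.0, 0.404], [0.0, 0.0, 0.0, 1.0]] [[-0.0, -0.957, -0.289, 0.079], [1.0, -0.0, -0.001, 0.001], [0.001, -0.289, 0.957, 0.02], [0.0, 0.0, 0.0, 1.0]] [ 1.95  6.9  -0.17]
```

View wrist.

View pics/w1.png

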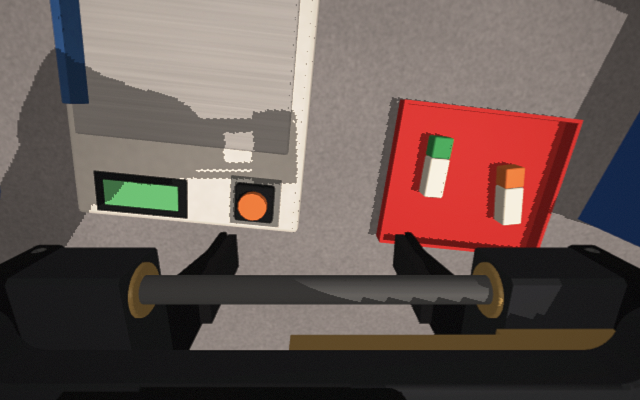

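>>> arm_command:
  rows:
    - [0, 0.06, 0, 0, 0, -5, 0]
    - [0, 0.12, 0, 0, 0, -10, 0]
    - [0, 0.18, 0, 0, 0, -16, 0]
    - [0, 0.24, 0, 0, 0, -16, 0]
    - [0, 0.29, 0, 0, 0, -16, 0]

```text
time_s: 2.02
tool_pos: [0.474, 0.1204, 0.4048]
tool_rot: [[1.0, 0.018, 0.0], [0.018, -1.0, 0.0], [0.0, -0.0, -1.0]]
contact_force: [1.0, -0.7, -0.6]
finger_gap: 0.0874
grasp_force: 0.0
```

```bash
python3 - <<'E'
from m import *
T=tool();f=grab_frame("wrist");save(f,"w2.png");f["tool"]=T;np.save("w2.npy",f,allow_pickle=True)
s=sense();print(s["time_s"],np.round(T,3).tolist(),np.round(s["contact_force"],2))
E
```

```text
2.075 [[1.0, 0.018, 0.0, 0.474], [0.018, -1.0, 0.0, 0.12], [0.0, -0.0, -1.0, 0.405], [0.0, 0.0, 0.0, 1.0]] [-1.78  5.66  0.57]
```

w1 shows the key at (253,206), the orange-capped part at (509,195) and the green-capped one at (437,165).

```bash
python3 - <<'E'
from m import *
t=np.load("top0.npy",allow_pickle=True).item()
f=np.load("w1.npy",allow_pickle=True).item();im=np.array(f["color"]);T=f["tool"]@np.array(f["T_tool_cam"])
O=((6,150,120),(20,255,255))
def cen(c): (x,y),r=cv2.minEnclosingCircle(c); return (x,y)
k1=blobs(im,*O,(230,180,280,225))[0];k0=blobs(np.array(t["color"]),*O,(340,205,380,240))[0]
o1,d1=ray(f,[cv2.fitEllipse(k1)[0]],T);o0,d0=ray(t,[cv2.fitEllipse(k0)[0]])
A=np.c_[d1[0],-d0[0]];s,res,*_=np.linalg.lstsq(A,o0-o1,rcond=None);print("key tri",o1+s[0]*d1[0],o0+s[1]*d0[0])
# part: top faces z=.026; orange cap + white
for n,roi in(("orange",(488,155,535,232)),("green",(415,125,460,205))):
    h=cv2.cvtColor(im,cv2.COLOR_RGB2HSV);m=((h[...,0]>5)&(h[...,0]<90)|(h[...,1]<80))&(h[...,2]>90)
    k=np.zeros(m.shape,np.uint8);x0,y0,x1,y1=roi;k[y0:y1,x0:x1]=m[y0:y1,x0:x1]*255
    c=max(cv2.findContours(k,0,1)[0],key=cv2.contourArea)
    print(n,cv2.minAreaRect(plane(f,c.reshape(-1,2),.026,T)[:,:2].astype(np.float32)))
f=np.load("w2.npy",allow_pickle=True).item()
E
```

```text
key tri [ 0.42766256 -0.11473776  0.06171223] [ 0.42798754 -0.1140075   0.06166486]
orange ((0.514905571937561, -0.3952208161354065), (0.07428363710641861, 0.032413218170404434), 23.60873794555664)
green ((0.5208594799041748, -0.2999842166900635), (0.0706370398402214, 0.028302887454628944), 11.824790954589844)
```

View pics/w2.png

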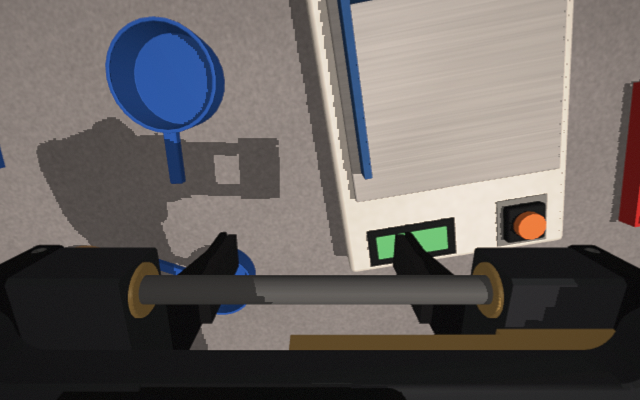

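w2 shows the bowl at (165,73) with its handle running (172,132) to (177,183). The left stop's inner edge runs down to (370,178). The scale origin I get from the white outline disagrees with the one from the stops by about 19 mm, so I'll check it in a rectified view.

```bash
python3 - <<'E'
from m import *
t=np.load("top0.npy",allow_pickle=True).item();K=np.array(t["intrinsics"]);D=np.array(t["D"]);W=np.linalg.inv(np.array(t["world_from_camera"]))
f=np.load("w2.npy",allow_pickle=True).item();T2=f["tool"]@np.array(f["T_tool_cam"]);K2=np.array(f["intrinsics"]);W2=np.linalg.inv(T2)
c,s=np.cos(np.radians(11)),np.sin(np.radians(11));R=np.array([[c,-s],[s,c]]);o=np.array([.5306,-.0183])
def ortho(img,K,D,W,z):
    X,Y=np.meshgrid(np.arange(170,-170,-1)/1000.,np.arange(140,-140,-1)/1000.,indexing="ij")
    p=np.c_[X.ravel(),Y.ravel()]@R.T+o;P=np.c_[p,np.full(len(p),z)]
    r,_=cv2.Rodrigues(W[:3,:3]);q,_=cv2.projectPoints(P,r,W[:3,3],K,D);q=q.reshape(*X.shape,2).astype(np.float32)
    return cv2.remap(np.array(img),q[...,0],q[...,1],cv2.INTER_LINEAR)
a=ortho(t["color"],K,D,W,.083);b=ortho(t["color"],K,D,W,.045)
im=np.hstack([a,b]); 
for i in range(0,340,20): im[i,::8]=0
cv2.imwrite("pics/ortho.png",cv2.resize(im[:,:,::-1],None,fx=1.4,fy=1.4))
# handle in w2
w=np.array(f["color"]);B=((100,120,40),(125,255,255))
cc=max(blobs(w,*B,(90,10,240,200)),key=cv2.contourArea).reshape(-1,2);P=plane(f,cc,.044,T2)[:,:2]
h=P[(cc[:,1]>145)];print("handle w2",cv2.minAreaRect(h.astype(np.float32)))
h=w[:,:,2].astype(int)-w[:,:,0]
for n,A,z in(("t",a,.083),("t45",b,.045)):
    bl=(cv2.inRange(cv2.cvtColor(A,cv2.COLOR_RGB2HSV),*B)>0)
    print(n,"rear rows x:",[(140-j,[170-v for v in (np.where(bl[:110,j])[0][[0,-1]] if bl[:110,j].any() else [])]) for j in range(70,200,20)],"left cols y:",[(170-i,[140-v for v in (np.where(bl[i,:100])[0][[0,-1]] if bl[i,:100].any() else [])]) for i in range(80,230,20)])
E
```

```text
handle w2 ((0.4844876527786255, 0.27114546298980713), (0.0407179556787014, 0.016446348279714584), 1.7025196552276611)
t rear rows x: [(70, [np.int64(132), np.int64(123)]), (50, [np.int64(132), np.int64(123)]), (30, [np.int64(132), np.int64(123)]), (10, [np.int64(132), np.int64(123)]), (-10, [np.int64(132), np.int64(124)]), (-30, [np.int64(132), np.int64(123)]), (-50, [np.int64(132), np.int64(123)])] left cols y: [(90, [np.int64(98), np.int64(91)]), (70, [np.int64(98), np.int64(91)]), (50, [np.int64(98), np.int64(91)]), (30, [np.int64(97), np.int64(91)]), (10, [np.int64(98), np.int64(91)]), (-10, [np.int64(98), np.int64(91)]), (-30, [np.int64(97), np.int64(91)]), (-50, [])]
t45 rear rows x: [(70, [np.int64(141), np.int64(131)]), (50, [np.int64(141), np.int64(132)]), (30, [np.int64(141), np.int64(132)]), (10, [np.int64(140), np.int64(132)]), (-10, [np.int64(141), np.int64(132)]), (-30, [np.int64(141), np.int64(131)]), (-50, [np.int64(141), np.int64(132)])] left cols y: [(90, [np.int64(102), np.int64(95)]), (70, [np.int64(102), np.int64(95)]), (50, [np.int64(102), np.int64(95)]), (30, [np.int64(102), np.int64(95)]), (10, [np.int64(102), np.int64(95)]), (-10, [np.int64(102), np.int64(95)]), (-30, []), (-50, [])]
```

View pics/ortho.png

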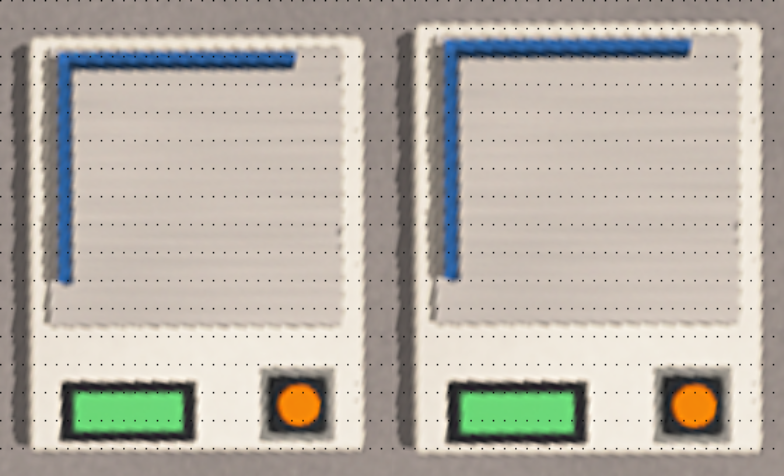

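Both stops read directly at their top height (83 mm) as inner faces at 123.5 and 90.8 mm in my working frame, 8 mm thick as specified. That puts the scale origin about 18 mm forward of the body's centre and the seat at about (0.593, 0.032), yaw 11°. Now for the bowl handle at (0.482, 0.272).

>>> arm_command:
  rows:
    - [0.003, 0.05, 0, 0, 0, 0, 0]
    - [0.006, 0.1, -0.01, 0, 0, 0, 0]
    - [0.008, 0.152, -0.04, 0, 0, 0, 0.3]
    - [0.008, 0.152, -0.09, 0, 0, 0, 0.3]
    - [0.008, 0.152, -0.14, 0, 0, 0, 0.3]

```text
time_s: 2.7
tool_pos: [0.4824, 0.2705, 0.2631]
tool_rot: [[1.0, 0.018, -0.0], [0.018, -1.0, 0.0], [-0.0, -0.0, -1.0]]
contact_force: [1.1, -0.1, 1.0]
finger_gap: 0.0659
grasp_force: 0.0
```

>>> arm_command:
  rows:
    - [0, 0, -0.03, 0, 0, 0, 0.3]
    - [0, 0, -0.055, 0, 0, 0, 0.3]
    - [0, 0, -0.063, 0, 0, 0, 0.3]
    - [0, 0, -0.063, 0, 0, 0, 1]
    - [0, 0, -0.063, 0, 0, 0, 1]
  newtons: 25

```text
time_s: 3.32
tool_pos: [0.4829, 0.2705, 0.2028]
tool_rot: [[1.0, 0.016, 0.001], [0.016, -1.0, 0.001], [0.001, -0.001, -1.0]]
contact_force: [-0.4, 0.4, 0.1]
finger_gap: 0.0482
grasp_force: 0.0
```

>>> arm_command:
  rows:
    - [0, 0, 0, 0, 0, 0, 1]
    - [0, 0, 0, 0, 0, 0, 1]
    - [0, 0, 0, 0, 0, 0, 1]
    - [0, 0, 0.01, 0, 0, 0, 1]
    - [0, 0, 0.03, 0, 0, 0, 1]

```text
time_s: 3.95
tool_pos: [0.4821, 0.2701, 0.2322]
tool_rot: [[1.0, 0.017, -0.002], [0.017, -1.0, -0.001], [-0.002, 0.001, -1.0]]
contact_force: [-0.3, 0.4, -1.1]
finger_gap: 0.0133
grasp_force: 25.0
```

```bash
python3 - <<'E'
from m import *
f=grab_frame("top");save(f,"t1.png");s=sense();print(s["time_s"],s["tool_pos"],s["contact_force"],s["ft_torque"],s["finger_gap"],s["grasp_force"])
im=np.array(f["color"]);c=blobs(im,(100,120,40),(125,255,255),(150,110,250,215))[0];P=plane(f,c.reshape(-1,2),.075)[:,:2]
from scipy.optimize import least_squares
r=least_squares(lambda p:np.hypot(P[:,0]-p[0],P[:,1]-p[1])-.0555,[.57,.273],loss="soft_l1",f_scale=.002).x;print("bowl",r)
E
```

```text
4.0 [0.48304705 0.27099015 0.23545945] [2.04163106 1.12221411 1.43065267] [0.18790622 0.0254682  0.00204679] 0.0138636089699561 24.969663131050766
bowl [0.57111877 0.26716613]
```

>>> arm_command:
  rows:
    - [0, 0, 0.045, 0, 0, 0, 1]
    - [0, -0.01, 0.085, 0, 0, 0, 1]
    - [0.003, -0.05, 0.095, 0, 0, 3, 1]
    - [0.006, -0.1, 0.095, 0, 0, 6, 1]
    - [0.009, -0.15, 0.095, 0, 0, 10, 1]

```text
time_s: 4.62
tool_pos: [0.4914, 0.119, 0.328]
tool_rot: [[0.981, 0.193, 0.002], [0.193, -0.981, -0.0], [0.002, 0.0, -1.0]]
contact_force: [1.1, -0.2, -0.7]
finger_gap: 0.0135
grasp_force: 25.0
```

>>> arm_command:
  rows:
    - [0.001, -0.05, 0, 0, 0, 0, 1]
    - [0.002, -0.09, 0, 0, 0, 0, 1]
    - [0.002, -0.12, 0, 0, 0, 0, 1]
    - [0.002, -0.12, 0, 0, 0, 0, 1]
    - [0.002, -0.12, 0, 0, 0, 0, 1]

```text
time_s: 5.25
tool_pos: [0.4935, 0.001, 0.3274]
tool_rot: [[0.982, 0.19, 0.001], [0.19, -0.982, 0.0], [0.001, -0.0, -1.0]]
contact_force: [-0.4, 0.3, -1.6]
finger_gap: 0.014
grasp_force: 25.0
```

```bash
cat > look.py <<'E'
from m import *
import sys
from scipy.optimize import least_squares
z=float(sys.argv[1]);f=grab_frame("top");save(f,sys.argv[2]);s=sense()
print(s["time_s"],np.round(s["tool_pos"],4),np.round(s["tool_rot"],3).tolist(),np.round(s["contact_force"],2),np.round(s["ft_torque"],2),s["finger_gap"])
im=np.array(f["color"])
h=cv2.cvtColor(im,cv2.COLOR_RGB2HSV);m=cv2.inRange(h,(100,120,40),(125,255,255))
if len(sys.argv)>3: cv2.imwrite("pics/"+sys.argv[3],cv2.resize(im[90:270,230:410,::-1],None,fx=3.3,fy=3.3,interpolation=cv2.INTER_CUBIC))
E
python3 look.py .2 t2.png t2c.png
```

```text
5.3 [0.4935 0.0014 0.3273] [[0.982, 0.191, 0.001], [0.191, -0.982, 0.0], [0.001, -0.0, -1.0]] [ 0.04  0.73 -1.  ] [-0.04  0.11  0.07] 0.013731016201567529
```

View pics/t2c.png

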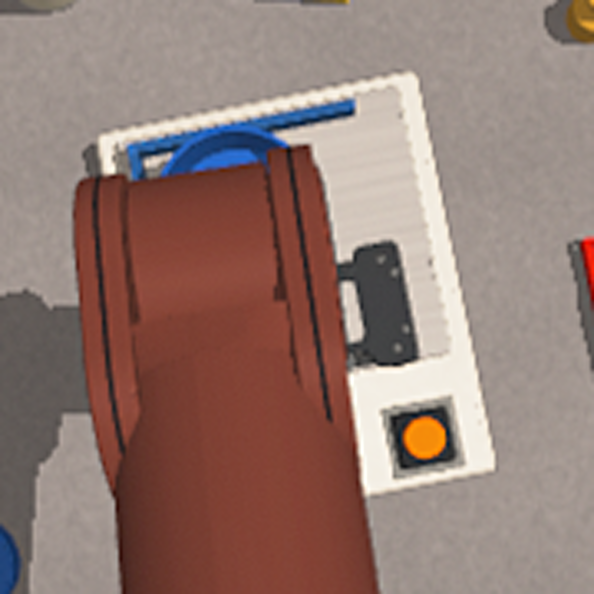

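The view shows the bowl above the platter with a clear gap to both stops. Now I'll lower it.

>>> arm_command:
  rows:
    - [0, 0, -0.02, 0, 0, 0, 1]
    - [0, 0, -0.04, 0, 0, 0, 1]
    - [0, 0, -0.055, 0, 0, 0, 1]
    - [0, 0, -0.06, 0, 0, 0, 1]
    - [0, 0, -0.06, 0, 0, 0, 1]

```text
time_s: 5.92
tool_pos: [0.4936, 0.0006, 0.2669]
tool_rot: [[0.982, 0.191, 0.0], [0.191, -0.982, 0.0], [0.0, -0.0, -1.0]]
contact_force: [-0.5, 1.2, -0.3]
finger_gap: 0.014
grasp_force: 25.0
```

```bash
python3 - <<'E'
from m import *
for n in("wrist",):
    f=grab_frame(n);save(f,"w3.png")
s=sense();print(s["tool_pos"],s["contact_force"],s["ft_torque"])
E
```

```text
[0.4937509  0.00057697 0.26726429] [ 0.43941341  0.44246641 -0.50606058] [ 0.04558526  0.02558846 -0.00283824]
```

View pics/w3.png

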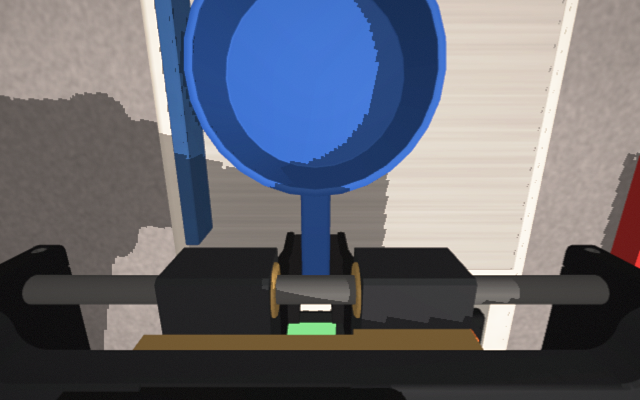

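w3 shows the bowl, handle straight at (316,230), just to the right of the left stop, whose inner edge is at about (205,150). I'll lower the last millimetres in small steps.

>>> arm_command:
  rows:
    - [0, 0, -0.001, 0, 0, 0, 1]
    - [0, 0, -0.002, 0, 0, 0, 1]
    - [0, 0, -0.003, 0, 0, 0, 1]
    - [0, 0, -0.004, 0, 0, 0, 1]
    - [0, 0, -0.004, 0, 0, 0, 1]

```text
time_s: 6.6
tool_pos: [0.4935, 0.0002, 0.2627]
tool_rot: [[0.982, 0.19, 0.0], [0.19, -0.982, -0.0], [0.0, 0.0, -1.0]]
contact_force: [-1.1, 0.2, 1.2]
finger_gap: 0.0134
grasp_force: 25.0
```

>>> arm_command:
  rows:
    - [0, 0, -0.0005, 0, 0, 0, 1]
    - [0, 0, -0.001, 0, 0, 0, 1]
    - [0, 0, -0.0015, 0, 0, 0, 1]
    - [0, 0, -0.002, 0, 0, 0, 1]
    - [0, 0, -0.002, 0, 0, 0, 1]

```text
time_s: 7.22
tool_pos: [0.4931, 0.0002, 0.2613]
tool_rot: [[0.982, 0.19, -0.001], [0.19, -0.982, -0.001], [-0.001, 0.0, -1.0]]
contact_force: [-9.8, -1.3, 13.6]
finger_gap: 0.0139
grasp_force: 25.0
```

>>> arm_command:
  rows:
    - [0, 0, 0.0005, 0, 0, 0, 1]
    - [0, 0, 0.001, 0, 0, 0, 1]
    - [0, 0, 0.001, 0, 0, 0, 1]
    - [0, 0, 0.001, 0, 0, 0, 1]
    - [0, 0, 0.001, 0, 0, 0, 1]

```text
time_s: 7.85
tool_pos: [0.4933, 0.0002, 0.2618]
tool_rot: [[0.982, 0.19, -0.001], [0.19, -0.982, -0.0], [-0.001, 0.0, -1.0]]
contact_force: [-3.7, -0.1, 5.3]
finger_gap: 0.0137
grasp_force: 25.0
```

```bash
python3 - <<'E'
from m import *
f=grab_frame("scene");save(f,"s3.png")
im=np.array(f["color"])[160:320,230:390];cv2.imwrite("pics/s3c.png",cv2.resize(im[:,:,::-1],None,fx=3.5,fy=3.5,interpolation=cv2.INTER_CUBIC))
s=sense();print(s["tool_pos"],s["contact_force"],s["ft_torque"])
E
```

```text
[4.93344030e-01 2.01477886e-04 2.61793532e-01] [-4.93179028 -0.46571312  5.54465449] [-0.05551585  0.81321441  0.03288026]
```

View pics/s3c.png

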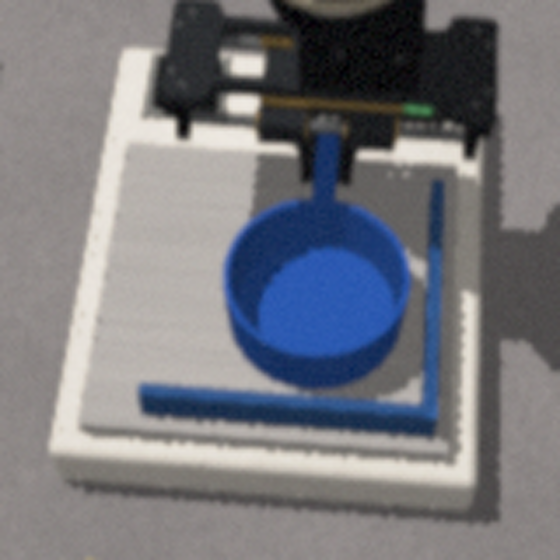

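The bowl stands flat on the platter, 10–15 mm short of both stops. I'll ease the down-force a little and slide it in.

>>> arm_command:
  rows:
    - [0, 0, 0.0004, 0, 0, 0, 1]
    - [0.002, 0.0004, 0.0004, 0, 0, 0, 1]
    - [0.004, 0.0008, 0.0004, 0, 0, 0, 1]
    - [0.006, 0.0012, 0.0004, 0, 0, 0, 1]
    - [0.008, 0.0016, 0.0004, 0, 0, 0, 1]

```text
time_s: 8.52
tool_pos: [0.5016, 0.0019, 0.2621]
tool_rot: [[0.982, 0.19, 0.0], [0.19, -0.982, 0.0], [0.0, -0.0, -1.0]]
contact_force: [-1.2, -0.6, 1.4]
finger_gap: 0.0138
grasp_force: 25.0
```

>>> arm_command:
  rows:
    - [-0.0004, 0.002, 0, 0, 0, 0, 1]
    - [-0.0008, 0.004, 0, 0, 0, 0, 1]
    - [-0.0012, 0.006, 0, 0, 0, 0, 1]
    - [-0.0016, 0.008, 0, 0, 0, 0, 1]
    - [-0.0016, 0.008, 0, 0, 0, 0, 1]

```text
time_s: 9.15
tool_pos: [0.4998, 0.0102, 0.2621]
tool_rot: [[0.982, 0.19, -0.0], [0.19, -0.982, 0.0], [-0.0, -0.0, -1.0]]
contact_force: [-0.2, 1.6, -1.0]
finger_gap: 0.0138
grasp_force: 25.0
```

>>> arm_command:
  rows:
    - [0.001, 0.0002, 0, 0, 0, 0, 1]
    - [0.002, 0.0004, 0, 0, 0, 0, 1]
    - [0.003, 0.0006, 0, 0, 0, 0, 1]
    - [0.003, 0.0006, 0, 0, 0, 0, 1]
    - [0.003, 0.0006, 0, 0, 0, 0, 1]

```text
time_s: 9.78
tool_pos: [0.503, 0.0104, 0.2621]
tool_rot: [[0.982, 0.19, 0.0], [0.19, -0.982, 0.0], [0.0, -0.0, -1.0]]
contact_force: [-1.1, 0.3, -0.8]
finger_gap: 0.0137
grasp_force: 25.0
```

>>> arm_command:
  rows:
    - [-0.0002, 0.001, 0, 0, 0, 0, 1]
    - [-0.0004, 0.002, 0, 0, 0, 0, 1]
    - [-0.0006, 0.003, 0, 0, 0, 0, 1]
    - [-0.0006, 0.003, 0, 0, 0, 0, 1]
    - [-0.0006, 0.003, 0, 0, 0, 0, 1]

```text
time_s: 10.4
tool_pos: [0.5022, 0.0136, 0.2622]
tool_rot: [[0.982, 0.19, -0.0], [0.19, -0.982, 0.0], [-0.0, -0.0, -1.0]]
contact_force: [-0.9, -0.5, -0.5]
finger_gap: 0.014
grasp_force: 25.0
```

```bash
cat > gap.py <<'E'
from m import *
# bowl rim & stops in scene view -> scale frame
from scipy.optimize import least_squares
import sys
s=sense();print(s["time_s"],np.round(s["tool_pos"],4),np.round(s["contact_force"],2),np.round(s["ft_torque"],2),s["finger_gap"])
f=grab_frame("scene");save(f,sys.argv[1]);im=np.array(f["color"])[200:320,230:390]
cv2.imwrite("pics/c_"+sys.argv[1],cv2.resize(im[:,:,::-1],None,fx=5,fy=5,interpolation=cv2.INTER_CUBIC))
E
python3 gap.py s4.png
```

```text
10.4 [0.5022 0.0136 0.2622] [-0.88 -0.48 -0.52] [ 0.06  0.14 -0.03] 0.013984228800750946
```

>>> arm_command:
  rows:
    - [0.001, 0.0002, 0, 0, 0, 0, 1]
    - [0.002, 0.0004, 0, 0, 0, 0, 1]
    - [0.003, 0.0006, 0, 0, 0, 0, 1]
    - [0.003, 0.0006, 0, 0, 0, 0, 1]
    - [0.003, 0.0006, 0, 0, 0, 0, 1]

```text
time_s: 11.08
tool_pos: [0.5053, 0.014, 0.2621]
tool_rot: [[0.982, 0.19, 0.0], [0.19, -0.982, 0.0], [0.0, -0.0, -1.0]]
contact_force: [-0.6, -0.5, -1.0]
finger_gap: 0.0139
grasp_force: 25.0
```

>>> arm_command:
  rows:
    - [-0.0002, 0.001, 0, 0, 0, 0, 1]
    - [-0.0004, 0.002, 0, 0, 0, 0, 1]
    - [-0.0006, 0.003, 0, 0, 0, 0, 1]
    - [-0.0006, 0.003, 0, 0, 0, 0, 1]
    - [-0.0006, 0.003, 0, 0, 0, 0, 1]

```text
time_s: 11.7
tool_pos: [0.5046, 0.0167, 0.2621]
tool_rot: [[0.982, 0.189, -0.0], [0.189, -0.982, -0.0], [-0.0, 0.0, -1.0]]
contact_force: [-0.5, -3.2, 0.0]
finger_gap: 0.0136
grasp_force: 25.0
```

The left stop has been touched (-3 N). Now the rear one.

>>> arm_command:
  rows:
    - [0.0006, 0.0001, 0, 0, 0, 0, 1]
    - [0.0012, 0.0002, 0, 0, 0, 0, 1]
    - [0.0018, 0.0003, 0, 0, 0, 0, 1]
    - [0.002, 0.0004, 0, 0, 0, 0, 1]
    - [0.002, 0.0004, 0, 0, 0, 0, 1]

```text
time_s: 12.32
tool_pos: [0.5058, 0.017, 0.262]
tool_rot: [[0.982, 0.189, -0.003], [0.189, -0.982, -0.001], [-0.003, 0.001, -1.0]]
contact_force: [-8.1, -4.8, 7.7]
finger_gap: 0.0135
grasp_force: 25.0
```

```bash
python3 gap.py s5.png
```

```text
12.325 [0.5058 0.017  0.262 ] [-8.08 -4.76  7.66] [-1.11  1.83 -0.18] 0.013504197902843951
```

View pics/c_s5.png

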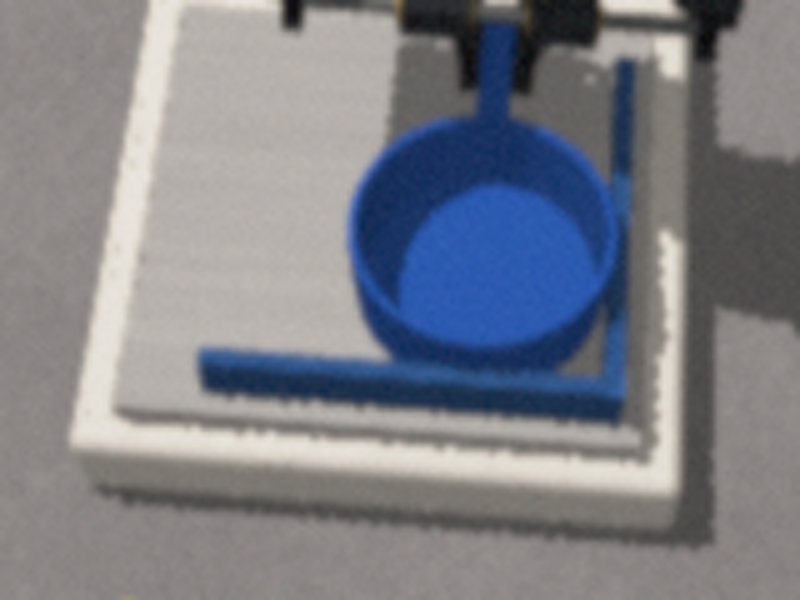

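Home against both stops. I'll relax the pressure a little, then let go.

>>> arm_command:
  rows:
    - [-0.0003, -0.0002, 0.0001, 0, 0, 0, 1]
    - [-0.0006, -0.0003, 0.0002, 0, 0, 0, 1]
    - [-0.0006, -0.0003, 0.0002, 0, 0, 0, 1]
    - [-0.0006, -0.0003, 0.0002, 0, 0, 0, 1]
    - [-0.0006, -0.0003, 0.0002, 0, 0, 0, 1]
  newtons: 5

```text
time_s: 13.0
tool_pos: [0.5056, 0.017, 0.2621]
tool_rot: [[0.982, 0.19, -0.002], [0.19, -0.982, -0.0], [-0.002, 0.0, -1.0]]
contact_force: [-4.3, -3.1, 1.7]
finger_gap: 0.0139
grasp_force: 5.0
```

>>> arm_command:
  rows:
    - [0, 0, 0, 0, 0, 0, 0.7]
    - [0, 0, 0, 0, 0, 0, 0.5]
    - [0, 0, 0, 0, 0, 0, 0.4]
    - [0, 0, 0, 0, 0, 0, 0.4]
    - [0, 0, 0, 0, 0, 0, 0.4]

```text
time_s: 13.62
tool_pos: [0.5061, 0.0172, 0.2624]
tool_rot: [[0.982, 0.19, 0.0], [0.19, -0.982, 0.0], [0.0, -0.0, -1.0]]
contact_force: [0.5, 0.6, -0.8]
finger_gap: 0.0504
grasp_force: 0.0
```

```bash
python3 gap.py s6.png; python3 - <<'E'
from m import *
# compare bowl pixels before/after
a,b=[cv2.imread("pics/"+n)[200:320,290:390].astype(int) for n in("s5.png","s6.png")]
d=np.abs(a-b).max(2);print((d>60).sum(),np.argwhere(d>60)[:10].tolist())
E
```

```text
13.625 [0.5061 0.0172 0.2624] [ 0.46  0.58 -0.78] [ 0.05 -0.01  0.01] 0.050406563650872815
421 [[0, 16], [0, 17], [0, 18], [0, 19], [0, 28], [0, 29], [0, 30], [0, 31], [0, 32], [0, 33]]
```

>>> arm_command:
  rows:
    - [0, 0, 0.02, 0, 0, 0, 0.4]
    - [0, 0, 0.06, 0, 0, 0, 0.4]
    - [-0.02, -0.035, 0.06, 0, 0, 0, 1]
    - [-0.05, -0.085, 0.06, 0, 0, 0, 1]
    - [-0.078, -0.131, 0.06, 0, 0, 0, 1]
  newtons: 20

```text
time_s: 14.3
tool_pos: [0.427, -0.1152, 0.3225]
tool_rot: [[0.982, 0.19, 0.001], [0.19, -0.982, -0.0], [0.001, 0.0, -1.0]]
contact_force: [0.1, -1.3, -0.3]
finger_gap: 0.0298
grasp_force: 0.0
```

>>> arm_command:
  rows:
    - [0, 0, 0, 0, 0, 0, 1]
    - [0, 0, -0.02, 0, 0, 0, 1]
    - [0, 0, -0.04, 0, 0, 0, 1]
    - [0, 0, -0.055, 0, 0, 0, 1]
    - [0, 0, -0.06, 0, 0, 0, 1]

```text
time_s: 14.92
tool_pos: [0.4281, -0.1134, 0.2616]
tool_rot: [[0.982, 0.191, -0.001], [0.191, -0.982, 0.001], [-0.001, -0.001, -1.0]]
contact_force: [-0.1, 0.3, -0.0]
finger_gap: 0.0004
grasp_force: 0.0
```

```bash
python3 gap.py s7.png;  python3 - <<'E'
from m import *
f=grab_frame("top");save(f,"t7.png");im=np.array(f["color"]);h=cv2.cvtColor(im,cv2.COLOR_RGB2HSV)
a,b=[cv2.imread("pics/"+n)[245:290,290:390].astype(int) for n in("s6.png","s7.png")]
print((np.abs(a-b).max(2)>60).sum())
crop=lambda i,y,x:cv2.resize(np.ascontiguousarray(i[y:y+120,x:x+120]),(400,400),interpolation=cv2.INTER_CUBIC)
cv2.imwrite("pics/v7.png",np.hstack([crop(im,100,250),crop(cv2.imread("pics/s7.png")[:,:,::-1],165,250)])[:,:,::-1])
E
```

```text
14.925 [ 0.4281 -0.1134  0.2616] [-0.08  0.28 -0.04] [ 0.06 -0.03  0.07] 0.00037878138888122867
128
```

View pics/v7.png

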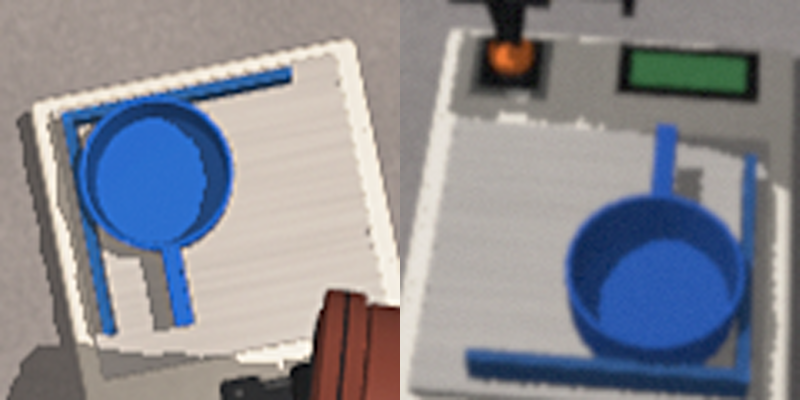

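The bowl is home against both stops and the closed fingers are above the key. Now I'll feel for the key.

>>> arm_command:
  rows:
    - [0, 0, -0.001, 0, 0, 0, 1]
    - [0, 0, -0.002, 0, 0, 0, 1]
    - [0, 0, -0.003, 0, 0, 0, 1]
    - [0, 0, -0.004, 0, 0, 0, 1]
    - [0, 0, -0.005, 0, 0, 0, 1]

```text
time_s: 15.65
tool_pos: [0.4281, -0.1139, 0.2573]
tool_rot: [[0.982, 0.19, 0.0], [0.19, -0.982, 0.0], [0.0, 0.0, -1.0]]
contact_force: [-0.4, 0.6, -0.1]
finger_gap: 0.0003
grasp_force: 0.0
```

>>> arm_command:
  rows:
    - [0, 0, -0.001, 0, 0, 0, 1]
    - [0, 0, -0.002, 0, 0, 0, 1]
    - [0, 0, -0.003, 0, 0, 0, 1]
    - [0, 0, -0.004, 0, 0, 0, 1]
    - [0, 0, -0.005, 0, 0, 0, 1]

```text
time_s: 16.27
tool_pos: [0.4281, -0.1139, 0.2523]
tool_rot: [[0.982, 0.19, -0.0], [0.19, -0.982, 0.0], [-0.0, -0.0, -1.0]]
contact_force: [-0.2, 0.1, 0.5]
finger_gap: 0.0001
grasp_force: 0.0
```

>>> arm_command:
  rows:
    - [0, 0, -0.001, 0, 0, 0, 1]
    - [0, 0, -0.002, 0, 0, 0, 1]
    - [0, 0, -0.003, 0, 0, 0, 1]
    - [0, 0, -0.004, 0, 0, 0, 1]
    - [0, 0, -0.004, 0, 0, 0, 1]

```text
time_s: 16.9
tool_pos: [0.428, -0.1139, 0.2483]
tool_rot: [[0.982, 0.19, -0.0], [0.19, -0.982, 0.0], [-0.0, -0.0, -1.0]]
contact_force: [0.2, 1.2, -0.7]
finger_gap: 0.0007
grasp_force: 0.0
```

>>> arm_command:
  rows:
    - [0, 0, -0.001, 0, 0, 0, 1]
    - [0, 0, -0.002, 0, 0, 0, 1]
    - [0, 0, -0.003, 0, 0, 0, 1]
    - [0, 0, -0.003, 0, 0, 0, 1]
    - [0, 0, -0.003, 0, 0, 0, 1]

```text
time_s: 17.52
tool_pos: [0.4281, -0.1139, 0.2455]
tool_rot: [[0.982, 0.19, 0.0], [0.19, -0.982, -0.0], [0.0, 0.0, -1.0]]
contact_force: [-0.3, 0.1, 3.2]
finger_gap: 0.0001
grasp_force: 1.8
```

>>> arm_command:
  rows:
    - [0, 0, -0.0005, 0, 0, 0, 1]
    - [0, 0, -0.001, 0, 0, 0, 1]
    - [0, 0, -0.0015, 0, 0, 0, 1]
    - [0, 0, -0.0015, 0, 0, 0, 1]
    - [0, 0, -0.0015, 0, 0, 0, 1]

```text
time_s: 18.15
tool_pos: [0.4282, -0.1138, 0.244]
tool_rot: [[0.982, 0.19, 0.0], [0.19, -0.982, -0.0], [0.0, 0.0, -1.0]]
contact_force: [-1.4, 0.1, 6.1]
finger_gap: 0.0007
grasp_force: 2.8
```

```bash
python3 - <<'E'
from plant import *
for i in range(4):
    grab_frame("scene");s=sense();print(s["time_s"],s["tool_pos"][2],s["contact_force"][2],s["ft_torque"])
E
```

```text
18.2 0.24398178492757813 5.335299759820454 [0.13198475 0.33167174 0.05220786]
18.25 0.24396459111309848 5.410023812871036 [0.08492485 0.25582725 0.00161519]
18.3 0.2439769096031662 5.680016380253837 [ 0.11242632  0.24106412 -0.02399506]
18.35 0.2439592511057195 5.22995431083562 [0.15267574 0.22523813 0.00334232]
```

>>> arm_command:
  rows:
    - [0, 0, -0.0005, 0, 0, 0, 1]
    - [0, 0, -0.0005, 0, 0, 0, 1]
    - [0, 0, -0.0005, 0, 0, 0, 1]
    - [0, 0, -0.0005, 0, 0, 0, 1]
    - [0, 0, -0.0005, 0, 0, 0, 1]

```text
time_s: 18.98
tool_pos: [0.4281, -0.1139, 0.2435]
tool_rot: [[0.982, 0.19, 0.0], [0.19, -0.982, -0.0], [0.0, 0.0, -1.0]]
contact_force: [-0.3, -0.3, 6.3]
finger_gap: 0.0004
grasp_force: 3.1
```

>>> arm_command:
  rows:
    - [0, 0, 0, 0, 0, 0, 1]
    - [0, 0, 0, 0, 0, 0, 1]
    - [0, 0, 0, 0, 0, 0, 1]
    - [0, 0, 0, 0, 0, 0, 1]
    - [0, 0, 0, 0, 0, 0, 1]

```text
time_s: 19.6
tool_pos: [0.4281, -0.1139, 0.2435]
tool_rot: [[0.982, 0.19, 0.0], [0.19, -0.982, -0.0], [0.0, 0.0, -1.0]]
contact_force: [-0.8, -0.1, 6.2]
finger_gap: 0.0003
grasp_force: 3.1
```

>>> arm_command:
  rows:
    - [0, 0, 0, 0, 0, 0, 1]
    - [0, 0, 0, 0, 0, 0, 1]
    - [0, 0, 0, 0, 0, 0, 1]
    - [0, 0, 0, 0, 0, 0, 1]
    - [0, 0, 0, 0, 0, 0, 1]

```text
time_s: 20.23
tool_pos: [0.4282, -0.1138, 0.2435]
tool_rot: [[0.982, 0.19, 0.0], [0.19, -0.982, -0.0], [0.0, 0.0, -1.0]]
contact_force: [-1.3, 0.5, 5.6]
finger_gap: 0.0006
grasp_force: 3.1
```

Tare is done: held at about 6 N for over a second. I'll lift off and go to take a closer look at the part.

>>> arm_command:
  rows:
    - [0, 0, 0.005, 0, 0, 0, 1]
    - [0, 0, 0.04, 0, 0, 0, 1]
    - [0, 0, 0.08, 0, 0, 0, 0.5]
    - [0, -0.05, 0.09, 0, 0, 3, 0.5]
    - [0.005, -0.1, 0.09, 0, 0, 6, 0.5]

```text
time_s: 20.85
tool_pos: [0.4332, -0.2149, 0.3348]
tool_rot: [[0.956, 0.294, 0.002], [0.294, -0.956, -0.002], [0.001, 0.002, -1.0]]
contact_force: [0.4, -0.1, -0.9]
finger_gap: 0.0226
grasp_force: 0.0
```

>>> arm_command:
  rows:
    - [0.01, -0.06, 0, 0, 0, 3, 0.5]
    - [0.02, -0.12, 0, 0, 0, 6, 0.5]
    - [0.03, -0.165, -0.02, 0, 0, 6, 0.5]
    - [0.03, -0.165, -0.03, 0, 0, 6, 0.5]
    - [0.03, -0.165, -0.03, 0, 0, 6, 0.5]

```text
time_s: 21.48
tool_pos: [0.4628, -0.3781, 0.302]
tool_rot: [[0.921, 0.39, -0.002], [0.39, -0.921, 0.002], [-0.001, -0.003, -1.0]]
contact_force: [0.0, 0.2, 0.6]
finger_gap: 0.0439
grasp_force: 0.0
```

```bash
cat > part.py <<'E'
from m import *
T=tool();f=grab_frame("wrist");save(f,"w8.png");print(np.round(T,4).tolist(),sense()["finger_gap"])
T=T@np.array(f["T_tool_cam"]);im=np.array(f["color"]);h=cv2.cvtColor(im,cv2.COLOR_RGB2HSV)
for c in blobs(im,(6,150,120),(22,255,255),(0,0,640,290),60)[:3]: print("orange px",cv2.boundingRect(c),cv2.minAreaRect(plane(f,c.reshape(-1,2),.026,T)[:,:2].astype(np.float32)))
for c in blobs(im,(0,0,150),(180,70,255),(150,0,640,290),100)[:4]: print("white px",cv2.boundingRect(c),cv2.minAreaRect(plane(f,c.reshape(-1,2),.026,T)[:,:2].astype(np.float32)))
E
python3 part.py
```

```text
[[0.9208, 0.3901, -0.0019, 0.4628], [0.3901, -0.9208, 0.0024, -0.3781], [-0.0008, -0.003, -1.0, 0.302], [0.0, 0.0, 0.0, 1.0]] 0.04319984921286589
orange px (571, 166, 65, 56) ((0.5596690773963928, -0.5975097417831421), (0.04689014330506325, 0.051350947469472885), 30.032268524169922)
orange px (352, 107, 31, 32) ((0.5358713865280151, -0.39119794964790344), (0.02366715669631958, 0.023900453001260757), 22.96540069580078)
white px (150, 190, 206, 85) ((0.4012659788131714, -0.3454250693321228), (0.06046025827527046, 0.18814624845981598), 8.027612686157227)
white px (404, 183, 159, 92) ((0.4940183460712433, -0.5322371125221252), (0.058421775698661804, 0.1455291211605072), 9.67872142791748)
white px (295, 0, 195, 43) ((0.6066652536392212, -0.37613800168037415), (0.027016617357730865, 0.13689056038856506), 22.908946990966797)
white px (150, 0, 46, 90) ((0.5318629741668701, -0.23384858667850494), (0.060972608625888824, 0.03146582469344139), 12.295661926269531)
```

View pics/w8.png

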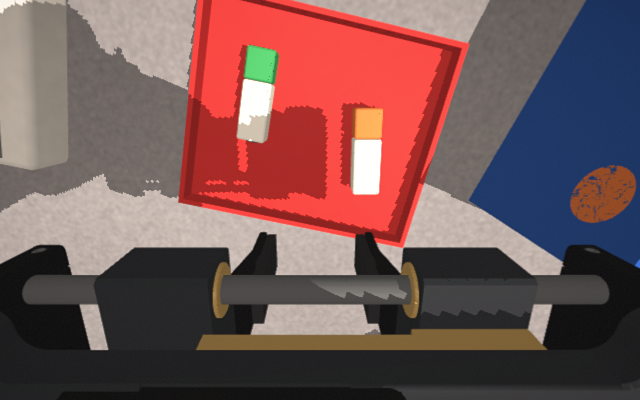

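w8 shows the orange-capped part at (368,150), lined up with the tool, and the green one at (258,95). The blue rack begins near (470,200), so I'll check the gripper body's clearance to it.

```bash
python3 - <<'E'
from m import *
t=np.load("top0.npy",allow_pickle=True).item()
print("base top-view",plane(t,[(513,60),(511,110),(511,186),(524,190)],0.0).round(3).tolist())
print("rim @.12",plane(t,[(539,55),(536,120),(532,188)],0.12).round(3).tolist())
T=np.eye(4);T[:3,:3]=[[.9208,.3901,-.0019],[.3901,-.9208,.0024],[-.0008,-.003,-1]];T[:3,3]=[.4628,-.3781,.302]
f=grab_frame("wrist");T=T@np.array(f["T_tool_cam"])
print("wrist",plane(f,[(470,200),(555,10),(555,260)],0.0,T).round(3).tolist())
E
```

```text
base top-view [[0.848, -0.522, 0.0], [0.717, -0.514, 0.0], [0.52, -0.51, 0.0], [0.509, -0.543, 0.0]]
rim @.12 [[0.813, -0.529, 0.12], [0.661, -0.519, 0.12], [0.505, -0.506, 0.12]]
wrist [[0.51, -0.513, 0.0], [0.671, -0.494, 0.0], [0.489, -0.622, 0.0]]
```

>>> arm_command:
  rows:
    - [0.025, -0.01, 0, 0, 0, 0, 0.5]
    - [0.05, -0.019, 0, 0, 0, 0, 0.5]
    - [0.05, -0.019, -0.02, 0, 0, 0, 0.5]
    - [0.05, -0.019, -0.04, 0, 0, 0, 0.5]
    - [0.05, -0.019, -0.06, 0, 0, 0, 0.5]
  newtons: 15

```text
time_s: 22.2
tool_pos: [0.5121, -0.3974, 0.2417]
tool_rot: [[0.921, 0.39, -0.001], [0.39, -0.921, 0.001], [-0.001, -0.001, -1.0]]
contact_force: [0.4, 0.5, -0.2]
finger_gap: 0.0437
grasp_force: 0.0
```

>>> arm_command:
  rows:
    - [0, 0, -0.02, 0, 0, 0, 0.5]
    - [0, 0, -0.035, 0, 0, 0, 0.5]
    - [0, 0, -0.045, 0, 0, 0, 0.5]
    - [0, 0, -0.05, 0, 0, 0, 0.5]
    - [0, 0, -0.05, 0, 0, 0, 0.5]

```text
time_s: 22.82
tool_pos: [0.5131, -0.3979, 0.1933]
tool_rot: [[0.921, 0.39, 0.0], [0.39, -0.921, 0.0], [0.0, -0.0, -1.0]]
contact_force: [-0.4, 0.8, 0.6]
finger_gap: 0.0436
grasp_force: 0.0
```

>>> arm_command:
  rows:
    - [0, 0, -0.003, 0, 0, 0, 0.5]
    - [0, 0, -0.003, 0, 0, 0, 1]
    - [0, 0, -0.003, 0, 0, 0, 1]
    - [0, 0, -0.003, 0, 0, 0, 1]
    - [0, 0, -0.003, 0, 0, 0, 1]

```text
time_s: 23.45
tool_pos: [0.5131, -0.398, 0.1906]
tool_rot: [[0.921, 0.39, 0.0], [0.39, -0.921, -0.0], [0.0, 0.0, -1.0]]
contact_force: [0.2, -0.1, 1.1]
finger_gap: 0.0222
grasp_force: 15.0
```

>>> arm_command:
  rows:
    - [0, 0, 0.02, 0, 0, 0, 1]
    - [0, 0, 0.05, 0, 0, 0, 1]
    - [0, 0, 0.09, 0, 0, 0, 1]
    - [0, 0, 0.12, 0, 0, 0, 1]
    - [0, 0, 0.15, 0, 0, 0, 1]

```text
time_s: 24.08
tool_pos: [0.513, -0.3977, 0.3431]
tool_rot: [[0.921, 0.39, 0.001], [0.39, -0.921, -0.001], [0.001, 0.001, -1.0]]
contact_force: [0.8, -0.6, -1.7]
finger_gap: 0.0219
grasp_force: 15.0
```

>>> arm_command:
  rows:
    - [0.008, 0.04, 0, 0, 0, 0, 1]
    - [0.016, 0.085, 0, 0, 0, 0, 1]
    - [0.024, 0.13, 0, 0, 0, 0, 1]
    - [0.032, 0.18, 0, 0, 0, 0, 1]
    - [0.042, 0.23, 0, 0, 0, 0, 1]

```text
time_s: 24.7
tool_pos: [0.555, -0.1661, 0.3419]
tool_rot: [[0.921, 0.39, 0.001], [0.39, -0.921, -0.001], [0.001, 0.001, -1.0]]
contact_force: [-0.5, -0.2, -1.2]
finger_gap: 0.0218
grasp_force: 15.0
```

>>> arm_command:
  rows:
    - [0.009, 0.05, 0, 0, 0, 0, 1]
    - [0.018, 0.1, 0, 0, 0, 0, 1]
    - [0.027, 0.145, 0, 0, 0, 0, 1]
    - [0.034, 0.18, 0, 0, 0, 0, 1]
    - [0.037, 0.201, 0, 0, 0, 0, 1]

```text
time_s: 25.32
tool_pos: [0.592, 0.0357, 0.3419]
tool_rot: [[0.92, 0.392, 0.001], [0.392, -0.92, 0.0], [0.001, 0.0, -1.0]]
contact_force: [0.1, 0.0, -0.4]
finger_gap: 0.0219
grasp_force: 15.0
```

```bash
python3 - <<'E'
from m import *
s=sense();print(s["tool_pos"],s["finger_gap"])
t=np.load("top0.npy",allow_pickle=True).item();im=cv2.imread("pics/t7.png")[:,:,::-1]
h=cv2.cvtColor(np.ascontiguousarray(im),cv2.COLOR_RGB2HSV);m=cv2.inRange(h,(100,120,40),(125,255,255));m[:,:255]=0;m[:,345:]=0;m[:110]=0;m[205:]=0
# bowl blob = opening removes thin stops and handle
o=cv2.morphologyEx(m,cv2.MORPH_OPEN,cv2.getStructuringElement(cv2.MORPH_ELLIPSE,(21,21)))
c=max(cv2.findContours(o,0,1)[0],key=cv2.contourArea);(x,y),r=cv2.minEnclosingCircle(c);print((x,y),r,plane(t,[(x,y)],.103))
P=plane(t,c.reshape(-1,2),.103)[:,:2].astype(np.float32);print(cv2.fitEllipse(P))
E
```

```text
[0.5920338  0.0357009  0.34189138] 0.021878258555482817
(295.8065490722656, 151.3811492919922) 23.833866119384766 [[0.59483523 0.03454003 0.103     ]]
((0.5949023365974426, 0.034328754991292953), (0.10772784799337387, 0.10899774730205536), 93.06256866455078)
```

The bowl's centre measures (0.594, 0.034), so I'll shift by 2 mm and lower.

>>> arm_command:
  rows:
    - [0.002, -0.001, -0.015, 0, 0, 0, 1]
    - [0.002, -0.001, -0.035, 0, 0, 0, 1]
    - [0.002, -0.001, -0.055, 0, 0, 0, 1]
    - [0.002, -0.001, -0.07, 0, 0, 0, 1]
    - [0.002, -0.001, -0.08, 0, 0, 0, 1]

```text
time_s: 25.95
tool_pos: [0.5938, 0.0317, 0.2589]
tool_rot: [[0.921, 0.389, -0.001], [0.389, -0.921, -0.0], [-0.001, -0.001, -1.0]]
contact_force: [0.2, -0.7, -0.4]
finger_gap: 0.0218
grasp_force: 15.0
```

>>> arm_command:
  rows:
    - [0, 0, -0.003, 0, 0, 0, 1]
    - [0, 0, -0.006, 0, 0, 0, 1]
    - [0, 0, -0.008, 0, 0, 0, 1]
    - [0, 0, -0.01, 0, 0, 0, 1]
    - [0, 0, -0.01, 0, 0, 0, 1]

```text
time_s: 26.58
tool_pos: [0.594, 0.0322, 0.2504]
tool_rot: [[0.921, 0.39, 0.0], [0.39, -0.921, 0.0], [0.0, -0.0, -1.0]]
contact_force: [-0.6, -0.1, -0.9]
finger_gap: 0.0219
grasp_force: 15.0
```

>>> arm_command:
  rows:
    - [0, 0, -0.0005, 0, 0, 0, 1]
    - [0, 0, -0.001, 0, 0, 0, 1]
    - [0, 0, -0.0014, 0, 0, 0, 1]
    - [0, 0, -0.0014, 0, 0, 0, 1]
    - [0, 0, -0.0014, 0, 0, 0, 1]

```text
time_s: 27.2
tool_pos: [0.5941, 0.0321, 0.249]
tool_rot: [[0.921, 0.39, 0.0], [0.39, -0.921, 0.0], [0.0, -0.0, -1.0]]
contact_force: [0.3, 0.9, -1.0]
finger_gap: 0.0218
grasp_force: 15.0
```

>>> arm_command:
  rows:
    - [0, 0, 0, 0, 0, 0, 0.72]
    - [0, 0, 0, 0, 0, 0, 0.66]
    - [0, 0, 0, 0, 0, 0, 0.62]
    - [0, 0, 0, 0, 0, 0, 0.6]
    - [0, 0, 0, 0, 0, 0, 0.6]

```text
time_s: 27.82
tool_pos: [0.5941, 0.0321, 0.2489]
tool_rot: [[0.921, 0.39, -0.0], [0.39, -0.921, 0.0], [0.0, -0.0, -1.0]]
contact_force: [-0.4, -0.3, -0.5]
finger_gap: 0.0346
grasp_force: 0.0
```

>>> arm_command:
  rows:
    - [0, 0, 0.01, 0, 0, 0, 0.6]
    - [0, 0, 0.025, 0, 0, 0, 0.6]
    - [0, 0, 0.05, 0, 0, 0, 0.6]
    - [0, 0, 0.08, 0, 0, 0, 0.6]
    - [0, 0, 0.12, 0, 0, 0, 0.6]

```text
time_s: 28.45
tool_pos: [0.5937, 0.0322, 0.3706]
tool_rot: [[0.921, 0.39, -0.0], [0.39, -0.921, 0.0], [-0.0, -0.0, -1.0]]
contact_force: [0.3, -0.4, -0.1]
finger_gap: 0.0348
grasp_force: 0.0
```

>>> arm_command:
  rows:
    - [-0.02, -0.05, 0, 0, 0, 0, 0.6]
    - [-0.04, -0.1, 0, 0, 0, 0, 0.6]
    - [-0.06, -0.15, 0, 0, 0, 0, 0.6]
    - [-0.08, -0.2, 0, 0, 0, 0, 0.6]
    - [-0.1, -0.23, 0, 0, 0, 0, 0.6]

```text
time_s: 29.08
tool_pos: [0.4929, -0.2004, 0.3703]
tool_rot: [[0.922, 0.388, 0.001], [0.388, -0.922, -0.001], [0.001, 0.001, -1.0]]
contact_force: [-0.1, -0.1, 0.6]
finger_gap: 0.0348
grasp_force: 0.0
```

```bash
python3 - <<'E'
from m import *
crop=lambda i,y,x:cv2.resize(np.ascontiguousarray(i[y:y+120,x:x+120]),(400,400),interpolation=cv2.INTER_CUBIC)
a=np.array(grab_frame("top")["color"]);b=np.array(grab_frame("scene")["color"])
t=cv2.imread("pics/t7.png")[110:180,255:345,::-1].astype(int);print((np.abs(t-a[110:180,255:345]).max(2)>60).sum())
cv2.imwrite("pics/v9.png",np.hstack([crop(a,100,250),crop(b,165,250)])[:,:,::-1])
h=cv2.cvtColor(a,cv2.COLOR_RGB2HSV)
t=np.load("top0.npy",allow_pickle=True).item()
m=cv2.inRange(h,(100,120,40),(125,255,255))|cv2.inRange(h,(0,0,150),(180,60,255))&0
for n,im in(("before",np.ascontiguousarray(cv2.imread("pics/t7.png")[:,:,::-1])),("after",a)):
    m=cv2.inRange(cv2.cvtColor(im,cv2.COLOR_RGB2HSV),(100,120,40),(125,255,255));k=np.zeros_like(m);k[110:205,255:345]=m[110:205,255:345]
    c=max(cv2.findContours(k,0,1)[0],key=cv2.contourArea);k[:]=0;cv2.drawContours(k,[c],-1,255,-1)
    o=cv2.morphologyEx(k,cv2.MORPH_OPEN,cv2.getStructuringElement(2,(21,21)));c=max(cv2.findContours(o,0,1)[0],key=cv2.contourArea);print(n,cv2.fitEllipse(plane(t,c.reshape(-1,2),.103)[:,:2].astype(np.float32)))
s=sense();print(s["time_s"],s["contact_force"])
E
```

```text
422
before ((0.59638512134552, 0.03682948648929596), (0.10625606775283813, 0.11689342558383942), 145.89215087890625)
after ((0.5965531468391418, 0.03705259785056114), (0.10605088621377945, 0.11777783930301666), 145.57020568847656)
29.175 [-0.4206508   1.04372572 -0.40877344]
```

View pics/v9.png

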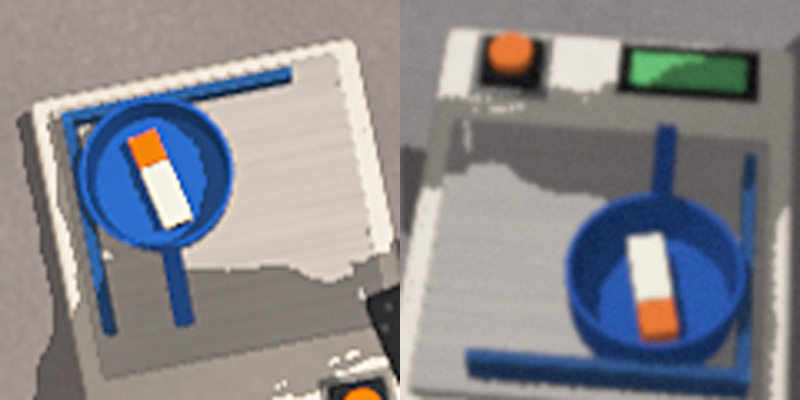

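The fitting lies flat in the bowl, the bowl hasn't moved from the stops, and the robot is clear of everything. I'll hand it in.

```bash
python3 -c "
from plant import *
print(finish_job())"
```

```text
the job is handed in; nothing more can be done
None
```

I set the bowl home against both stops, held the tare key down at about 6 N for over a second, lowered the orange-capped fitting into the bowl, and handed the job in at about 29 s; the hand-in returned no verdict.

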